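# Open the bayonet lid of the gatehouse key canister

### The arm

A 6-joint arm with a two-finger parallel gripper is mounted at the origin on the work surface. World frame = base frame: x ahead of the robot, y to its left, z up, the work surface at z = 0. Lengths are in m, angles in degrees, forces in N, time in s.
With the tool pointing down it reaches from about 0.25 to 0.725 m from the base axis. Payload 9.7 kg.
Tool frame: the origin (TCP) lies at the very end of the fingers, on their centre line; the grasp point (between the pads) lies 19 mm behind it (bot.grip_point_offset is the z of the grasp point in the tool frame, in m); z points along the fingers, x is the direction in which the jaws open and shut, and the axes are right-handed (so a half turn about z gives the same grasp; the last joint's range is limited). The gripper opens to 85 mm and grips with 20 to 120 N. Pads are 22 mm wide; open, the fingers measure 114 mm over their backs; the gripper's body (76 mm by 85 mm) begins 54 mm behind the grasp point. The pads swing forward as they close: fully open they stand 13 mm farther back than shut.
Start: joints at [65.718, 4.979, 10.078, 95.1, 0, 90], TCP at [0.226, 0.501, 0.231] pointing down, gripper open.
Joint ranges: [-179.16, 179.16], [-48.56, 103.87], [-65.8, 70.77], [-126.05, 130.52], [-82.76, 87.17], [-180, 180]. Speed limits (degrees/s): [127.2, 127.2, 147.25, 180, 180, 180].

### API

Orientations are given as [roll, pitch, yaw] about the fixed x, y, z axes, in that order (R = Rz(yaw) Ry(pitch) Rx(roll)).
In Python, from workcell import get_obs, viewer, job_done, bot gives the robot as it stands.
- The arm moves only by the shell command python3 -m handwheel 'ROWS' [FORCE]. ROWS is JSON, a list of rows, each a list of 5 numbers: the closure, from 0 (fully open) to 1 (shut), then the shift along the world's x, y, z in m, then the turn about the world's z in degrees. A call has 1 to 5 rows; each row is the pose to reach, as a shift and turn from the pose measured when the call began; what a row does not reach only later rows make up. A row lasts 1/10 s, in which the tool goes at most 50 mm and 8.59 degrees, less where a joint would pass 70% of its speed; a pose out of reach is approached as far as the arm can. A call with a gripper value outside its range is refused whole. The fingers move at their own pace and stop on an object; FORCE is the grip in N (left out, the last holds). Time passes only in rows, so rows that repeat a pose let the fingers close. It gives the time, the measured TCP pose, the force and the opening at its end, in the units of the state.
- get_obs(): the state, without advancing time (a new reading comes with each control period).
- viewer.camera(name): name is "scene" or "top"; returns a dict with "color" (480x640x3 uint8, blue, green, red), "K" (3x3 intrinsics, pixels), "origin" and "orientation" of the camera in the world. Camera axes: x right, y down, z forward; pixel columns grow to the right and rows downward; lengths in m; the calibration is good to about 2 mm. A picture is of the moment at which its call begins. There is no depth.
- job_done(): hands the job in, once; it reports no verdict.
The state is a dict: "time": time; "q": joint angles; "qd": joint speeds; "joint_efforts": joint torques, N m; "ee_pos": TCP position; "tcp_rot": TCP orientation; "wrist_force": force on the tool from outside, world axes, zero at the start; "torque": the same for the moment, N m; "opening": finger opening in m.
Only numpy, scipy, OpenCV 4.12 (cv2) and the standard library are available. Lean on these libraries where they do the work, as an engineer would, in place of code of your own. Each camera call takes 0.05 s, during which the arm holds its last target.

### The job

Open the steel key canister: press the pad of the sprung locking lever on its side down until it snaps over and stays down, turn the lid anticlockwise (seen from above) by its bar until the lid's lugs reach the slots in the collar, and lift it free. Set the lid down gently, bar upwards, in the middle of the square bamboo coaster and let go, with the lever still down and the coaster left about where it is. Leave the key covers, the scooter key, the lock cylinder and the torch alone.

Things in the scene. Friction and masses are not known exactly. Their poses are not given: they have to be found in the camera images.
- canister: Round steel key canister fixed in one of three bays, 134 mm across, 93 mm high, turned up to 0.5 rad either way. Origin: centre of its underside, z up. The lid rests on a ledge 80 mm up, inside a collar flange (inner radius 52, outer 67 mm, 88.5 to 93 mm high) that traps the lid's lugs save at two slots at the canister's +y and -y. The lever is on its -x side, reaching 154 mm from the axis.
- slot (a point): Middle of the collar slot on the canister's +y side, 60 mm from the axis, at the collar's top (93 mm up). The slot is an open gap in the flange some 30 mm wide; a second one lies opposite. Just past each slot, anticlockwise, a stop keeps the lid from turning on by more than 0.1 rad.
- lid: Steel bayonet lid, about 0.35 kg: disc 100 mm across, 13 mm thick. Origin: centre of its underside, z up. Two lugs (16 mm wide, 6 thick, out to 61 mm from the centre) at its +y and -y, below the bar's ends. At the start its yaw is 0.6 to 1.3 rad clockwise of the canister's; equal yaws (within 0.1 rad) put the lugs in the slots, free to lift. It turns easily once the lever is down.
- bar_top (a point): Middle of the top of the lid's grip bar, 45 mm above the lid's underside. The upright bar runs along the lid's y axis through its centre: 90 mm long, 14 mm wide, 32 mm high, standing on the disc.
- tab (a point): Outer end of the 10 mm wide, 9 mm high tab on the lid's rim that sticks out over the collar, 68 mm from the centre, 0.34 rad anticlockwise of the lid's -x. While the lever is up its tail bars the tab's way, and the lid jams about 0.5 rad short of the slots.
- lever (a joint): Angle of the locking lever on the canister: 0 up (tail in the way of the lid's tab), 0.45 fully down (tail lifted clear). A spring returns it upwards until, beyond about 0.3, a ball detent snaps it fully down and holds it there when let go. The pad takes up to about 8 N on the way.
- lever_pad (a point): Centre of the top face of the lever's press pad (26 x 30 mm, plain steel): 141 mm from the canister's axis on its -x side, about 103 mm above the floor when up; it sinks about 18 mm when pressed fully down. The lever pivots 100 mm from the axis.
- coaster: Loose square bamboo coaster 116 x 116 x 12 mm lying flat in another bay. Origin: centre of its underside; z up.
- bays (a point): Point on the cabinet floor amid the three bays of the fixed steel cabinet, at x = 0.6, y = 0. Two 3 mm partitions along x (from x = 0.48 to 0.82, at y = 0.14 and -0.14) part the bays; side walls at y = 0.41 and -0.41 (x from 0.34), back wall at x = 0.82; all 100 mm high. The cabinet is open to the top and to the robot.
- key_covers: Bystander: set of hard silicone key covers on a backing tray 130 x 90 x 22 mm, in the third bay. Origin: centre of its underside.
- scooter_key: Bystander: blue plastic scooter key 72 mm long, 14 mm high, lying behind the canister. Origin: underside, between head and blade; blade along its +x.
- torch: Bystander: metal torch standing on its head, 42 mm across, 150 mm tall (the tallest loose thing), on the robot side of the key covers (90 to 115 mm from their centre). Origin: centre of its underside.
- lock_cylinder: Bystander: chrome lock cylinder with a small lever on top, 34 mm across, 64 mm high, standing close behind the coaster (its axis 90 to 115 mm from the coaster's centre). Origin: centre of its underside.
There are look-alikes about, which are no part of the job. Of the things that look like the lid, the middle-sized one is meant.

How it is judged (in metres and radians):
On the way, in this order (a step that is already met when the one before it is completed fails the run):
1. the lever is latched down while the lid is still short of the slots (value of joint lever above 0.36 rad and angle between the x axis of lid and the x axis of canister, either way round above 0.35 rad), for 0.2 s.
2. the lid, still seated, is turned to the slots (angle between the x axis of lid and the x axis of canister, either way round below 0.25 rad and z of lid in the frame of canister below 0.092 m), for 0.05 s.
3. the lid is lifted free of the collar (z of lid in the frame of canister above 0.105 m), for 0.1 s.
At the end, for the whole second after the job is handed in: The lid rests flat on the coaster, bar up, centred within 20 mm, at rest and released; the coaster has moved less than 30 mm; the lever is still latched down (over 0.36 rad) (horizontal distance between lid and coaster below 0.02 m and z of lid in the frame of coaster between 0.009 and 0.016 m and z of bar_top in the frame of coaster above 0.04 m and angle between lid's own z axis and vertical below 0.08 rad and linear speed of lid below 0.02 m/s and distance of coaster from where it was at the start of the episode below 0.03 m and value of joint lever above 0.36 rad); the robot touches nothing.
It fails at once if the key covers gets disturbed (moved over 25 mm or tipped) (distance of key_covers from where it was at the start of the episode above 0.025 m or angle between key_covers's own z axis and vertical above 0.4 rad).
It fails at once if the scooter key gets disturbed (moved over 25 mm or tipped) (distance of scooter_key from where it was at the start of the episode above 0.025 m or angle between scooter_key's own z axis and vertical above 0.4 rad).
It fails at once if the lock cylinder gets disturbed (moved over 25 mm or tipped) (distance of lock_cylinder from where it was at the start of the episode above 0.025 m or angle between lock_cylinder's own z axis and vertical above 0.4 rad).
It fails at once if the torch gets disturbed (moved over 25 mm or tipped) (distance of torch from where it was at the start of the episode above 0.025 m or angle between torch's own z axis and vertical above 0.4 rad).
It fails at once if the lid is dropped onto the coaster (faster than 0.45 m/s within 40 mm above it) (horizontal distance between lid and coaster below 0.08 m and z of lid in the frame of coaster below 0.05 m and linear speed of lid above 0.45 m/s).
It also fails if it takes over 64 s, if anything falls off the work surface, if the arm or the gripper's body presses on something with over 40 N, if the wrist force passes 120 N, or if a joint passes its speed limit or range.

## Working session

There is one attempt and no reset: what is moved stays moved. The work goes in short steps, Python scripts to look and compute and a shell command to move; the robot and the scene stay as the last step left them, time stands still between calls to the robot, and variables do not carry over. Pictures are saved under pics/ and viewed, and the job is handed in when it is done.

```bash
mkdir -p pics; ls; python3 - <<'E'
from workcell import get_obs, viewer, job_done, bot
import cv2
o=get_obs(); print(o, bot.grip_point_offset)
for n in ("scene","top"):
    c=viewer.camera(n); cv2.imwrite(f"pics/{n}0.png",c["color"]); print(n,c["K"],c["origin"],c["orientation"])
E
```

```text
pics
{'time': 0.0, 'q': array([ 6.57184161e+01,  5.00981561e+00,  1.00339362e+01,  9.50980285e+01,
       -1.66825218e-03,  9.00000788e+01]), 'qd': array([ 0.03619092,  0.07373102, -0.00380976, -0.04258434,  0.05690572,
       -0.03254726]), 'joint_efforts': array([ 2.48256540e-03, -5.20385563e+01,  4.64808798e+01,  1.60274404e-02,
        1.62585047e-04,  3.78372150e-06]), 'ee_pos': array([0.22608776, 0.50113813, 0.23059074]), 'tcp_rot': array([1.79998332e+02, 7.39079492e-02, 6.57183373e+01]), 'wrist_force': array([0.33889312, 0.1484741 , 0.16130628]), 'torque': array([ 0.06610323, -0.01079407,  0.00771701]), 'opening': 0.08550412422062573} -0.0187
scene [[447.76644026   0.         328.78674946]
 [  0.         447.76644026 231.5886871 ]
 [  0.           0.           1.        ]] [1.07577215 0.3214826  0.8002113 ] [-137.5828215    -0.26647749  121.2965131 ]
top [[607.06639743   0.         309.72349923]
 [  0.         607.06639743 237.43337636]
 [  0.           0.           1.        ]] [0.4809496  0.01494844 1.16719385] [-176.35773124   -0.83743311  -91.73244459]
```

View pics/scene0.png

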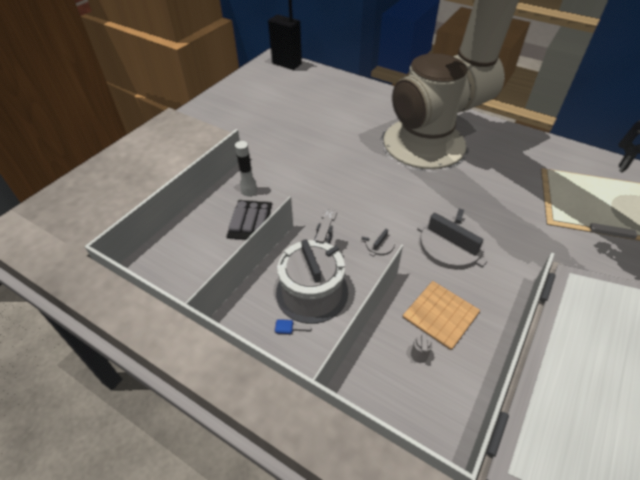

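View pics/top0.png

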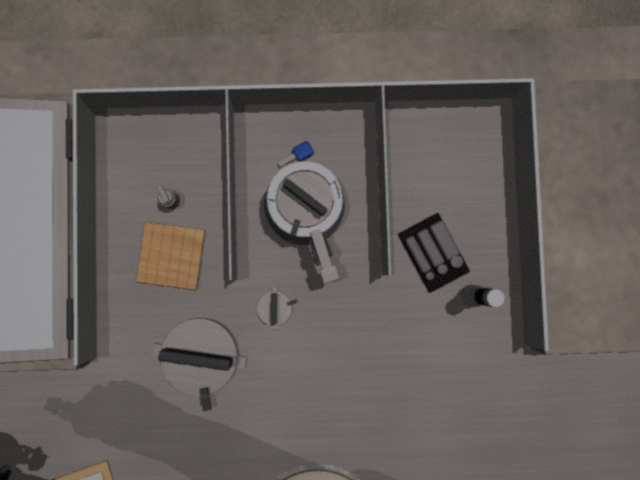

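Things that could be taken for the lid (top view): a large lid loose on the floor at (197,358), a small one at (274,308), and the one in the canister at (304,197). The middle-sized one is the one seated in the canister. I'll check it in a close crop.

```bash
cat > h.py <<'E'
from workcell import get_obs, viewer, bot
import numpy as np, cv2
from scipy.spatial.transform import Rotation as R
def cam(n):
    c=viewer.camera(n); c["R"]=R.from_euler("xyz",c["orientation"],degrees=True).as_matrix(); return c
def ray(c,u,v,z):
    d=c["R"]@np.linalg.inv(c["K"])@np.array([u,v,1.]); o=np.array(c["origin"])
    return o+d*(z-o[2])/d[2]
def proj(c,P):
    P=np.atleast_2d(P); p=(c["R"].T@(P-c["origin"]).T).T@c["K"].T; return p[:,:2]/p[:,2:]
def crop(c,u0,v0,u1,v1,k,name):
    im=cv2.resize(c["color"][v0:v1,u0:u1],None,fx=k,fy=k,interpolation=cv2.INTER_CUBIC)
    im=cv2.convertScaleAbs(im,alpha=1.3,beta=15)
    for u in range((u0+9)//10*10,u1,10): cv2.putText(im,str(u),((u-u0)*k,9),0,.32,(0,255,255),1); cv2.line(im,((u-u0)*k,10),((u-u0)*k,14),(0,255,255),1)
    for v in range((v0+9)//10*10,v1,10): cv2.putText(im,str(v),(0,(v-v0)*k),0,.32,(0,255,255),1)
    cv2.imwrite("pics/"+name,im)
E
python3 - <<'E'
from h import *
t=cam("top"); s=cam("scene")
# check calibration with partition fronts
print(proj(t,[[.48,.14,.1],[.48,-.14,.1],[.82,.14,.1],[.82,-.14,.1],[.82,.41,.1]]))
print(proj(s,[[.48,.14,.1],[.48,-.14,.1],[.82,.14,.1],[.82,-.14,.1],[.82,.41,.1]]))
crop(t,250,130,360,300,5 if False else 3,"c1.png"); crop(t,255,135,355,235,6,"c2.png"); crop(t,280,210,380,310,6,"c3.png")
crop(s,260,200,370,310,5,"c4.png"); crop(t,120,170,220,300,4,"c5.png")
E
```

```text
[[229.44217668 278.78347833]
 [388.94213359 273.94776473]
 [225.27504513  88.06582294]
 [381.65218166  84.13452263]
 [ 73.21549542  91.88857969]]
[[401.99916977 244.84054304]
 [290.17547423 196.19113281]
 [313.12038132 380.02391165]
 [185.136357   303.84621457]
 [473.73034436 475.62097681]]
```

View pics/c2.png

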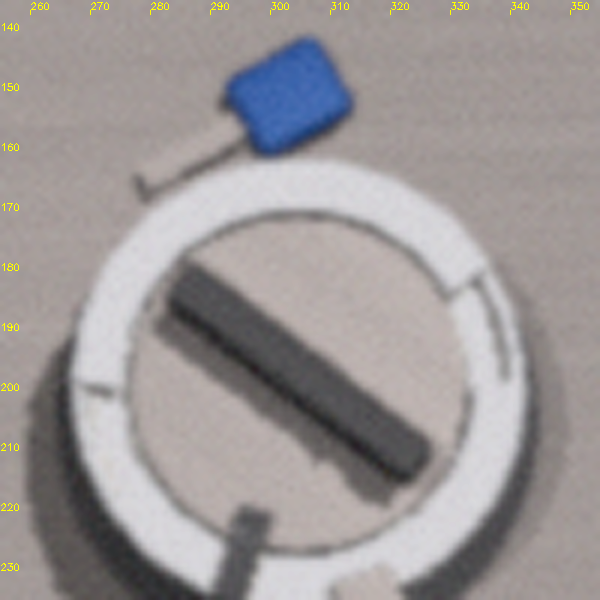

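View pics/c3.png

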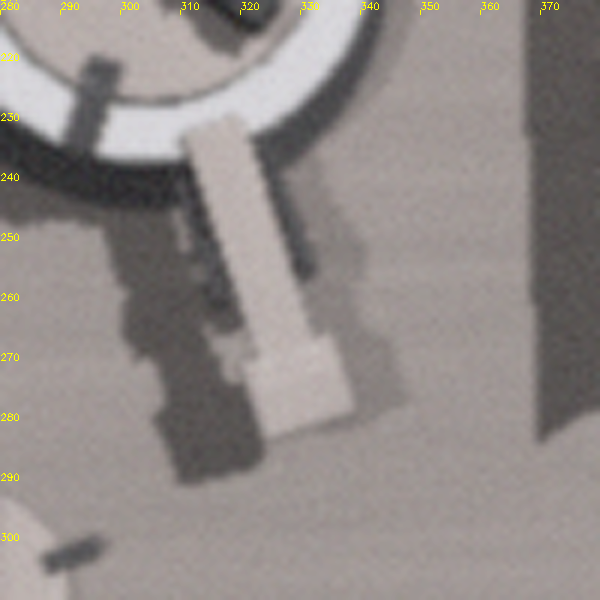

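View pics/c4.png

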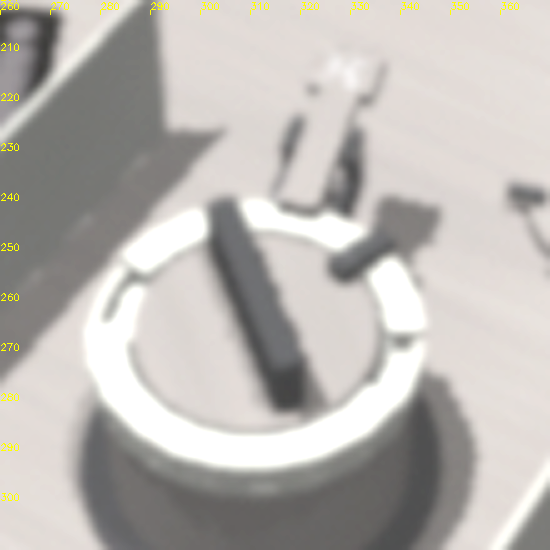

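View pics/c5.png

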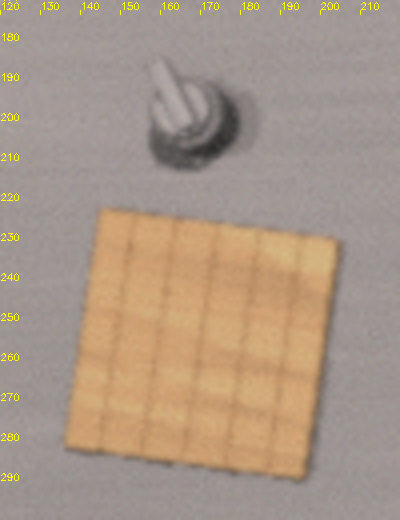

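```bash
python3 - <<'E'
from h import *
t=cam("top"); s=cam("scene")
f=lambda pts,z,c=t:np.array([ray(c,u,v,z) for u,v in pts])
# collar outer extremes (top)
L=f([(267,198),(341.5,197),(304,162.3),(304,237.5)],.093); print("collar",L[:,:2])
b=f([(286.5,179.5),(282.5,186),(326.5,209.5),(321.5,215.5)],.125); print("bar mid",b.mean(0), "len",np.linalg.norm((b[0]+b[1]-b[2]-b[3])/2))
d=(b[0]+b[1]-b[2]-b[3])/2; lidyaw=np.degrees(np.arctan2(d[1],d[0]))-90; print("lid yaw",lidyaw)
p=f([(320.8,270.8),(335.5,265.5),(339.2,278),(324.2,283)],.103); print("pad",p,p.mean(0))
q=f([(284.4,152.5) ,(339.5,372)],.1) if 0 else 0
print("tab", f([(294.5,236)],.093))
co=f([(144.5,222.2),(205,230.2),(196.5,289.5),(136.5,282)],.012); print("coaster",co.mean(0)[:2],np.linalg.norm(np.roll(co,1,0)-co,axis=1), co[:,:2])
print("cyl base",f([(168,203)],.0),"keycov",f([(434,252)],.022),"torch",f([(484,297)],0.0))
print("small lid",f([(274,308)],.02))
E
```

```text
collar [[ 0.62130918  0.07103283]
 [ 0.61934178 -0.06160934]
 [ 0.68360898  0.00334427]
 [ 0.54900821  0.00733473]]
bar mid [0.61598844 0.0051193  0.125     ] len 0.0855580648301739
lid yaw -38.80885665810219
pad [[ 0.48910944 -0.02026767  0.103     ]
 [ 0.49760448 -0.04632114  0.103     ]
 [ 0.47556017 -0.05208004  0.103     ]
 [ 0.46763438 -0.02554496  0.103     ]] [ 0.48247712 -0.03605345  0.103     ]
tab [[0.55216524 0.02409027 0.093     ]]
coaster [0.52663056 0.2606396 ] [0.11421782 0.11597711 0.11346364 0.11416788] [[0.59218475 0.30919299]
 [0.57358074 0.19471775]
 [0.46158681 0.21292095]
 [0.47916994 0.3257267 ]]
cyl base [[0.62917189 0.26667242 0.        ]] keycov [[ 0.51879919 -0.23836182  0.022     ]] torch [[ 0.43016831 -0.33588115  0.        ]]
small lid [[0.42265953 0.06707058 0.02      ]]
```

The canister is centred at about (0.616, 0.005). Two readings of that agree, from the collar rim and the bar. The pad lies 140 mm out, which gives canister yaw ≈ 17°. The lid is at yaw ≈ -39°, so it has about 56° to turn, within the stated range. The tab position also agrees with the lid yaw. The crop confirms the middle-sized lid. Now I'll move to above the pad.

```bash
python3 -m handwheel '[[0.3,0.02,-0.04,0,-4],[0.6,0.04,-0.08,0,-8],[1,0.055,-0.12,0,-12],[1,0.075,-0.16,0,-17],[1,0.09,-0.2,0,-21]]' 40
python3 -m handwheel '[[1,0.02,-0.04,0,-5],[1,0.04,-0.08,0,-10],[1,0.06,-0.12,0,-15],[1,0.075,-0.16,0,-20],[1,0.09,-0.2,0,-24]]'
```

```text
time: 0.8
ee_pos: [0.3166, 0.2997, 0.231]
tcp_rot: [180.0, 0.0, 44.5]
wrist_force: [1.0, -0.5, 0.1]
opening: 0.0124
time: 1.3
ee_pos: [0.4069, 0.0979, 0.2311]
tcp_rot: [180.0, -0.0, 20.3]
wrist_force: [0.8, 0.2, 0.2]
opening: 0.0001
```

```bash
python3 -m handwheel '[[1,0.02,-0.035,0,-1],[1,0.045,-0.08,0,-3],[1,0.0686,-0.136,0,-3.3],[1,0.0686,-0.136,-0.04,-3.3],[1,0.0686,-0.136,-0.08,-3.3]]'
python3 -m handwheel '[[1,0,0,-0.02,0],[1,0,0,-0.035,0],[1,0,0,-0.035,0]]'
python3 - <<'E'
from h import *
t=cam("top"); s=cam("scene"); print(get_obs()["ee_pos"],get_obs()["tcp_rot"])
crop(s,260,150,370,290,4,"d1.png"); crop(t,250,170,370,300,4,"d2.png")
E
```

```text
time: 1.8
ee_pos: [0.4767, -0.0404, 0.1506]
tcp_rot: [179.9, -0.1, 16.8]
wrist_force: [-0.1, 1.0, -0.1]
opening: -0.0001
time: 2.1
ee_pos: [0.4758, -0.0402, 0.1139]
tcp_rot: [180.0, 0.0, 16.8]
wrist_force: [-0.9, 1.0, 0.2]
opening: -0.0
[ 0.47707371 -0.04020727  0.1165498 ] [179.90973298  -0.18506349  16.85427307]
```

View pics/d1.png

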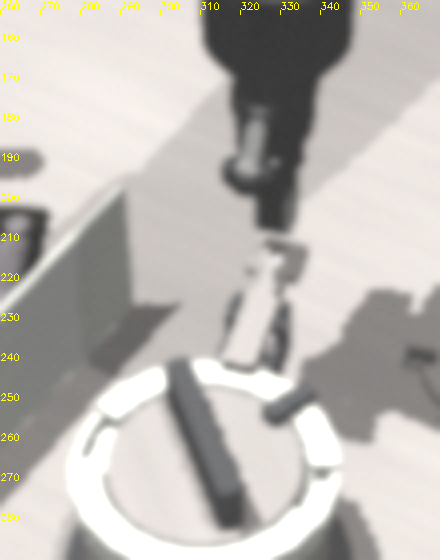

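View pics/d2.png

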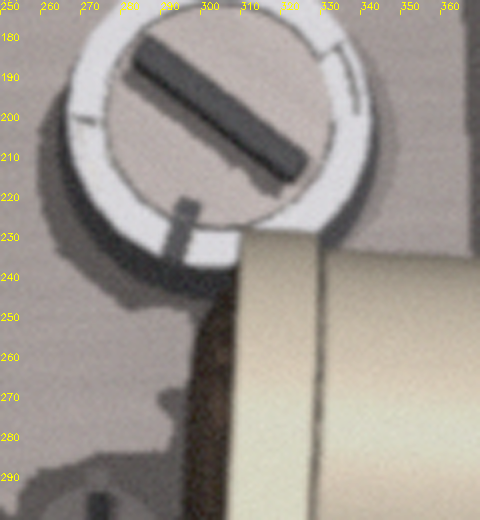

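The scene view shows the shut fingertips at about (328,208), directly above the pad at about (327,214). I'll press down now.

```bash
python3 -m handwheel '[[1,0,0.002,-0.006,0],[1,0,0.002,-0.01,0],[1,0,0.002,-0.013,0],[1,0,0.002,-0.016,0]]'
python3 -m handwheel '[[1,0,0,-0.003,0],[1,0,0,-0.006,0],[1,0,0,-0.006,0]]'
python3 -m handwheel '[[1,0,0,-0.003,0],[1,0,0,-0.006,0],[1,0,0,-0.006,0]]'
```

```text
time: 2.6
ee_pos: [0.4771, -0.0381, 0.1006]
tcp_rot: [179.9, -0.2, 16.9]
wrist_force: [-0.8, -0.4, 1.2]
opening: 0.0001
time: 2.9
ee_pos: [0.4769, -0.0382, 0.0949]
tcp_rot: [179.9, -0.2, 16.9]
wrist_force: [-0.9, 0.2, 1.4]
opening: 0.0002
time: 3.2
ee_pos: [0.4768, -0.0382, 0.0885]
tcp_rot: [179.9, -0.2, 16.9]
wrist_force: [0.1, -0.9, -0.1]
opening: 0.0
```

```bash
python3 -m handwheel '[[1,0,0,-0.002,0],[1,0,0,-0.004,0]]'
python3 - <<'E'
from h import *
print(get_obs()["wrist_force"])
s=cam("scene"); crop(s,260,150,370,290,4,"e1.png")
E
```

```text
time: 3.4
ee_pos: [0.4768, -0.0382, 0.0841]
tcp_rot: [179.9, -0.2, 16.9]
wrist_force: [-0.1, -0.8, 0.7]
opening: -0.0003
[-0.05130665 -0.82636698  0.7480027 ]
```

View pics/e1.png

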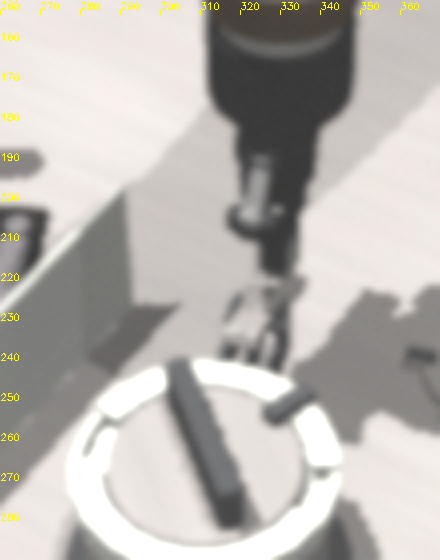

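```bash
python3 -m handwheel '[[1,0,0,-0.0015,0],[1,0,0,-0.003,0]]'
python3 -m handwheel '[[1,0,0,-0.0015,0],[1,0,0,-0.003,0]]'
```

```text
time: 3.65
ee_pos: [0.4772, -0.0382, 0.0816]
tcp_rot: [179.9, -0.2, 16.9]
wrist_force: [-2.9, 0.5, 14.1]
opening: 0.0001
time: 3.85
ee_pos: [0.4776, -0.0381, 0.0808]
tcp_rot: [179.9, -0.4, 16.9]
wrist_force: [-8.5, 1.3, 26.1]
opening: 0.0
```

The lever is against its hard stop (26 N at z = 0.081). I'll lift off and check that it stays down.

```bash
python3 -m handwheel '[[1,0,0,0.02,0],[1,0,0,0.05,0],[0.6,0,0,0.09,0],[0.3,-0.03,0.05,0.12,-8],[0.3,-0.05,0.1,0.12,-16]]'
python3 - <<'E'
from h import *
t=cam("top"); s=cam("scene"); crop(s,260,190,370,300,5,"f1.png"); crop(t,260,140,370,300,4,"f2.png")
E
```

```text
time: 4.35
ee_pos: [0.4374, 0.0411, 0.2013]
tcp_rot: [179.9, -0.6, 1.2]
wrist_force: [0.7, 1.0, -0.1]
opening: 0.043
```

View pics/f1.png

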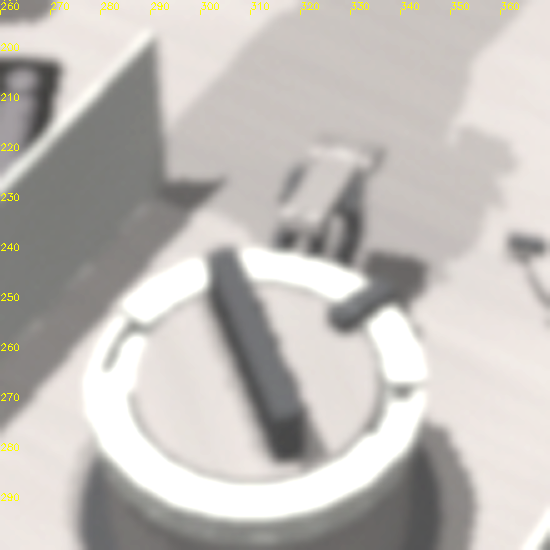

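View pics/f2.png

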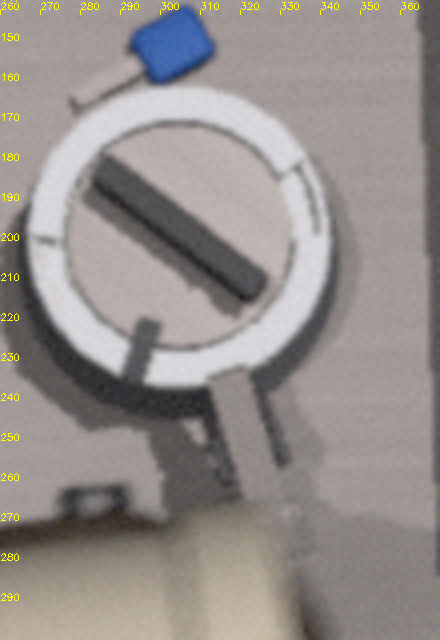

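The pad now sits at (327,222) in the scene view, against (327,214) before, so the lever stays down after release. Next I'll grip the bar.

```bash
python3 -m handwheel '[[0.3,0.035,-0.007,0,-8],[0.3,0.07,-0.014,0,-16],[0.3,0.105,-0.022,0,-24],[0.3,0.14,-0.03,0,-32],[0.3,0.1786,-0.036,0,-40]]'
python3 -m handwheel '[[0.3,0,0,-0.03,0],[0.3,0,0,-0.05,0],[0.3,0,0,-0.06,0],[0.3,0,0,-0.06,0]]'
python3 - <<'E'
from h import *
t=cam("top"); s=cam("scene"); crop(s,240,130,380,300,4,"g1.png"); 
o=get_obs(); print(o["ee_pos"],o["tcp_rot"],o["opening"])
E
```

```text
time: 4.95
ee_pos: [0.6161, 0.0071, 0.1995]
tcp_rot: [179.9, -0.5, -38.8]
wrist_force: [-0.1, -0.0, 0.6]
opening: 0.0601
time: 5.35
ee_pos: [0.6153, 0.0068, 0.1377]
tcp_rot: [179.8, -0.4, -38.7]
wrist_force: [0.1, 0.3, 0.2]
opening: 0.0601
[0.61612866 0.006946   0.1404942 ] [179.92933199  -0.52456676 -38.7437741 ] 0.059872410173782774
```

View pics/g1.png

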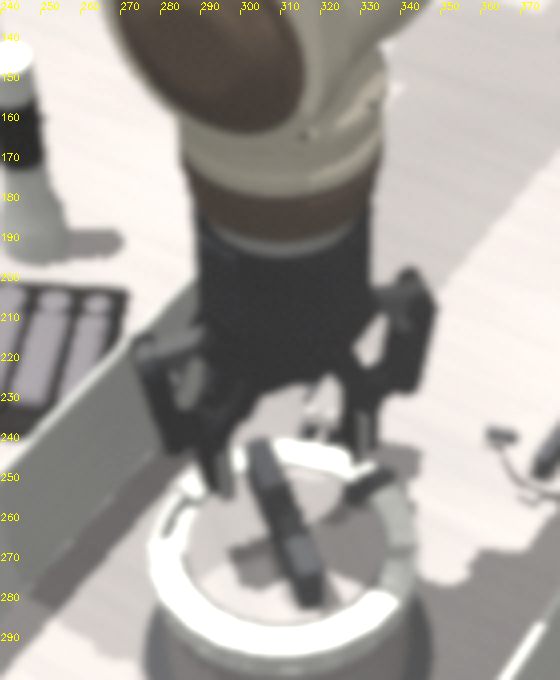

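The fingers straddle the bar, with its top at about (305,262). I'll narrow the opening to stay clear of the tab, lower and close.

```bash
python3 -m handwheel '[[0.55,0,-0.002,0,0],[0.55,0,-0.002,-0.012,0],[0.55,0,-0.002,-0.024,0],[0.55,0,-0.002,-0.034,0],[0.55,0,-0.002,-0.04,0]]' 60
python3 -m handwheel '[[0.7,0,0,0,0],[0.85,0,0,0,0],[1,0,0,0,0],[1,0,0,0,0],[1,0,0,0,0]]' 60
python3 -m handwheel '[[1,0,0,0,0],[1,0,0,0,0]]' 70
```

```text
time: 5.95
ee_pos: [0.6155, 0.005, 0.0986]
tcp_rot: [179.9, -0.4, -38.7]
wrist_force: [-0.6, 0.8, 0.1]
opening: 0.0385
time: 6.45
ee_pos: [0.6161, 0.0046, 0.099]
tcp_rot: [179.9, -0.5, -38.8]
wrist_force: [4.9, -4.2, -3.1]
opening: 0.0134
time: 6.65
ee_pos: [0.6161, 0.0045, 0.099]
tcp_rot: [179.9, -0.5, -38.8]
wrist_force: [1.9, -2.8, -3.2]
opening: 0.0131
```

```bash
python3 -m handwheel '[[1,0,0,0,5],[1,0,0,0,10],[1,0,0,0,15],[1,0,0,0,20]]'
python3 -m handwheel '[[1,0,0,0,5],[1,0,0,0,10],[1,0,0,0,15],[1,0,0,0,20],[1,0,0,0,24]]'
```

```text
time: 7.05
ee_pos: [0.6173, 0.0042, 0.0994]
tcp_rot: [179.9, -0.7, -18.6]
wrist_force: [7.5, -2.9, -3.7]
opening: 0.0129
time: 7.55
ee_pos: [0.6187, 0.0039, 0.0999]
tcp_rot: [179.8, -0.9, 5.6]
wrist_force: [8.8, -3.4, -3.4]
opening: 0.0129
```

```bash
python3 - <<'E'
from h import *
t=cam("top"); s=cam("scene"); crop(s,240,130,380,300,4,"i1.png"); 
o=get_obs(); print(o["ee_pos"],o["tcp_rot"],o["torque"])
E
```

```text
[0.61844856 0.00361404 0.09990877] [179.8069871   -0.82068751   5.52935302] [-1.16655198 -1.30163675 -0.00509665]
```

View pics/i1.png

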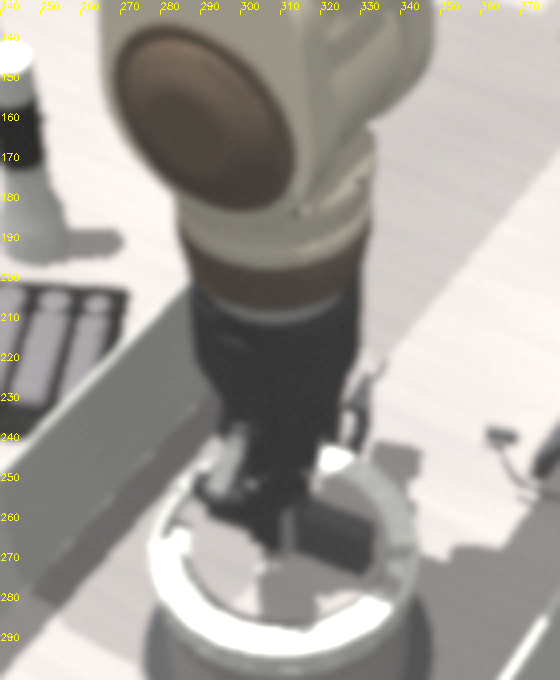

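The lid has turned with the gripper and the bar is following. I'll go on to the slots, nudging back the small lateral drift.

```bash
python3 -m handwheel '[[1,-0.001,0.0005,0,4],[1,-0.0015,0.001,0,8],[1,-0.0015,0.001,0,11.5],[1,-0.0015,0.001,0,11.5]]'
python3 - <<'E'
from h import *
t=cam("top"); s=cam("scene"); crop(s,240,200,380,310,5,"j1.png"); 
o=get_obs(); print(o["ee_pos"],o["tcp_rot"],o["wrist_force"],o["torque"])
c=np.array([.616,.005,0]); 
for a in (107.1,-72.9): print("slot px",proj(s,c+[.06*np.cos(np.radians(a)),.06*np.sin(np.radians(a)),.093]))
E
```

```text
time: 8.05
ee_pos: [0.619, 0.0038, 0.1009]
tcp_rot: [179.6, -1.1, 17.1]
wrist_force: [9.9, -6.4, -1.8]
opening: 0.0132
[0.61894294 0.00371834 0.10087909] [179.63290738  -1.04439249  16.99214531] [10.69548921 -7.18482104 -1.81803929] [-1.33698671 -2.25357277 -0.14894552]
slot px [[340.52511306 270.1885198 ]]
slot px [[282.88034116 258.46239317]]
```

View pics/j1.png

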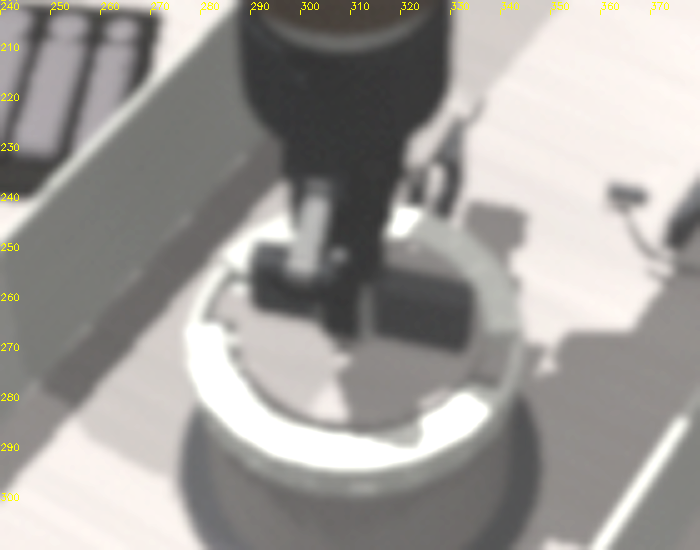

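```bash
python3 -m handwheel '[[1,0.001,-0.0005,0,0],[1,0.002,-0.001,0,0]]' 80
python3 -m handwheel '[[1,0,0,0.003,0],[1,0,0,0.006,0],[1,0,0,0.006,0]]'
```

```text
time: 8.35
ee_pos: [0.6206, 0.0029, 0.1007]
tcp_rot: [179.7, -1.0, 17.0]
wrist_force: [0.5, -0.3, -3.4]
opening: 0.0125
time: 8.65
ee_pos: [0.6207, 0.0031, 0.1073]
tcp_rot: [179.7, -1.0, 17.0]
wrist_force: [0.1, 0.2, -3.2]
opening: 0.0127
```

```bash
python3 -m handwheel '[[1,0,0,0.008,0],[1,0,0,0.016,0],[1,0,0,0.026,0],[1,0,0,0.036,0],[1,0,0,0.046,0]]'
python3 - <<'E'
from h import *
t=cam("top"); s=cam("scene"); crop(s,220,140,380,310,4,"k1.png"); 
o=get_obs(); print(o["ee_pos"],o["tcp_rot"],o["wrist_force"],o["torque"])
E
```

```text
time: 9.15
ee_pos: [0.6208, 0.0031, 0.1546]
tcp_rot: [179.7, -1.1, 17.0]
wrist_force: [-0.0, 0.2, -2.5]
opening: 0.0129
[0.62143948 0.0030981  0.15551582] [179.63459868  -1.18683685  17.01305339] [ 0.46746754 -0.12823072 -3.41127491] [-0.05504193  0.03872823  0.01605828]
```

View pics/k1.png

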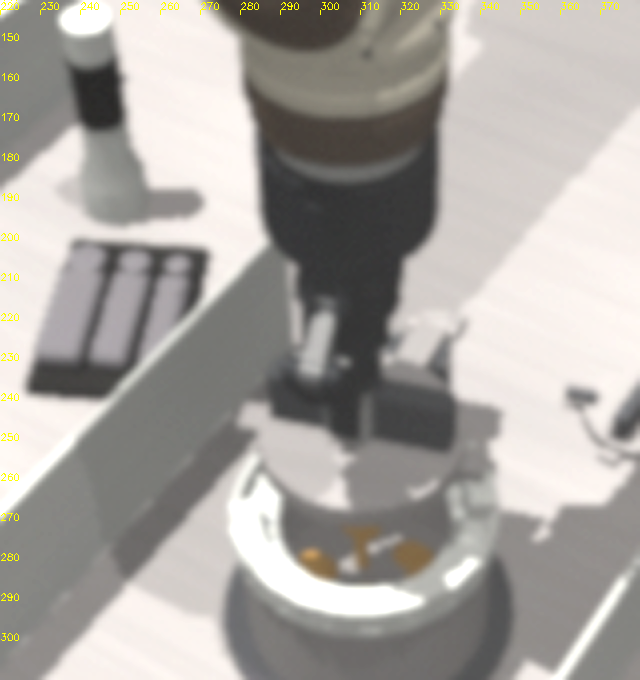

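The lid is clear of the collar, with the open canister visible at about (308,278), and the wrist carries about 3.4 N, which is the lid's weight. Next I'll carry it over the partition to the coaster.

```bash
python3 -m handwheel '[[1,0,0,0.015,0],[1,0,0,0.03,0],[1,-0.01,0.02,0.03,0],[1,-0.02,0.05,0.03,0],[1,-0.03,0.085,0.03,0]]'
python3 -m handwheel '[[1,-0.015,0.04,0,0],[1,-0.03,0.08,0,0],[1,-0.045,0.12,0,0],[1,-0.055,0.15,0,0],[1,-0.063,0.17,0,0]]'
python3 - <<'E'
from h import *
o=get_obs(); print(o["ee_pos"],o["tcp_rot"])
t=cam("top"); s=cam("scene"); crop(s,360,180,520,360,4,"l1.png"); crop(t,110,170,270,310,4,"l2.png")
E
```

```text
time: 9.75
ee_pos: [0.5911, 0.0882, 0.1853]
tcp_rot: [179.6, -1.2, 16.9]
wrist_force: [0.6, 0.3, -4.2]
opening: 0.0132
time: 10.25
ee_pos: [0.5271, 0.2604, 0.1851]
tcp_rot: [179.6, -1.2, 17.0]
wrist_force: [0.8, 0.0, -3.4]
opening: 0.0123
[0.52708406 0.2603666  0.18506217] [179.64797457  -1.16061318  17.011709  ]
```

View pics/l1.png

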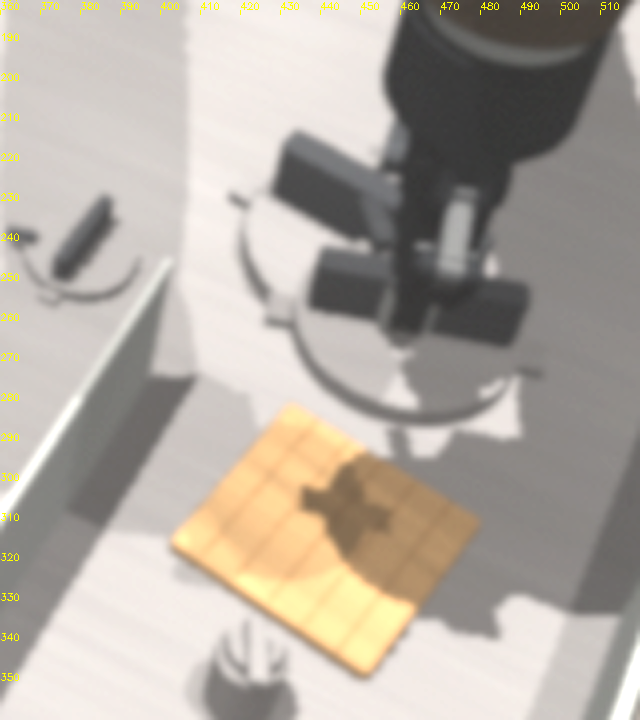

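View pics/l2.png

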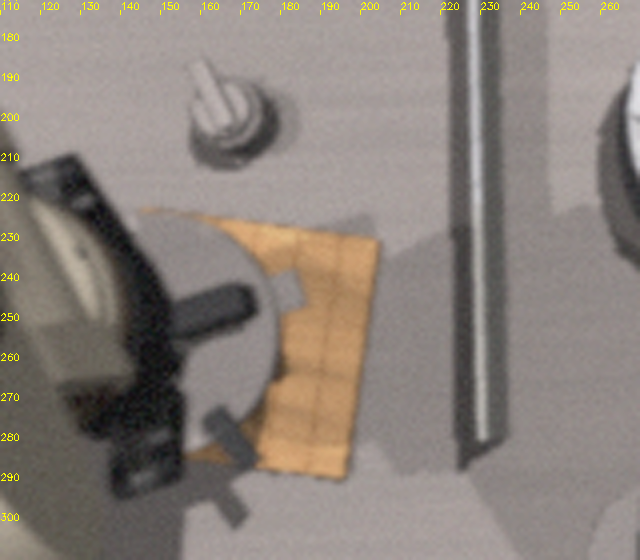

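```bash
python3 - <<'E'
from h import *
t=cam("top"); s=cam("scene")
c0=np.array([.5271,.2604,0]); a=np.radians(17); R2=np.array([[np.cos(a),-np.sin(a),0],[np.sin(a),np.cos(a),0],[0,0,1]])
def P(x,y,z,off=(0,0)): return c0+[off[0],off[1],0]+R2@np.array([x,y,z])
zb=.185-.019
im={"t":t,"s":s}
def ov(c,name,box,k):
    big=cv2.resize(c["color"],None,fx=k,fy=k,interpolation=cv2.INTER_CUBIC)
    th=np.linspace(0,2*np.pi,80)
    for pts,col in (([P(.05*np.cos(q),.05*np.sin(q),zb+.013) for q in th],(0,0,255)),([P(x,y,zb+.045) for x,y in((-.007,-.045),(.007,-.045),(.007,.045),(-.007,.045),(-.007,-.045))],(0,255,0)),
      ([P(x,y,zb+.003) for x,y in((-.008,-.05),(-.008,-.061),(.008,-.061),(.008,-.05))],(255,0,0))):
        q=(proj(c,np.array(pts))+.5)*k-.5
        cv2.polylines(big,[np.round(q).astype(int)],False,col,1)
    u0,v0,u1,v1=[b*k for b in box]; cv2.imwrite("pics/"+name,big[v0:v1,u0:u1])
ov(s,"m1.png",(400,200,520,320),5); ov(t,"m2.png",(110,180,230,310),4)
E
```

```text
(no output)
```

View pics/m1.png

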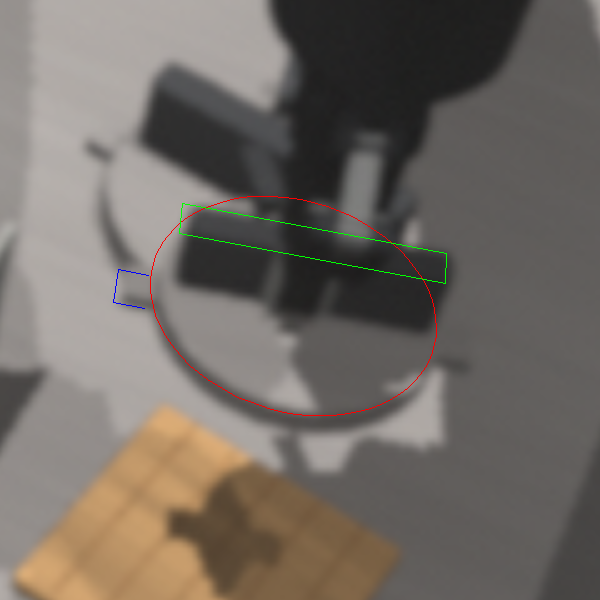

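View pics/m2.png

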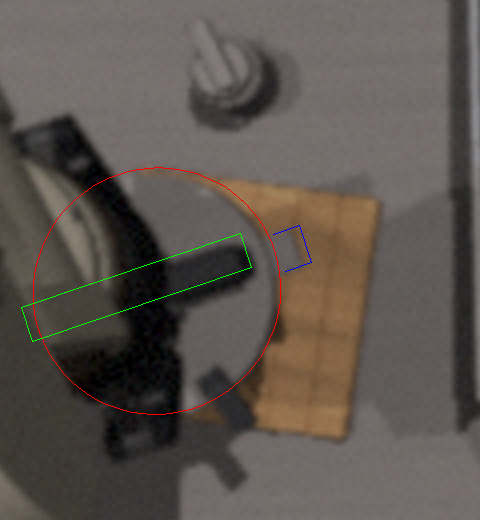

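The overlay in both views puts the lid centre within 2–3 mm of the TCP, which is over the coaster's centre. I'll lower it now, slowly for the last part.

```bash
python3 -m handwheel '[[1,0,0,-0.025,0],[1,0,0,-0.055,0],[1,0,0,-0.085,0],[1,0,0,-0.11,0],[1,0,0,-0.125,0]]'
python3 -m handwheel '[[1,0,0,-0.006,0],[1,0,0,-0.012,0],[1,0,0,-0.016,0],[1,0,0,-0.019,0],[1,0,0,-0.019,0]]'
```

```text
time: 10.95
ee_pos: [0.5274, 0.2569, 0.0577]
tcp_rot: [179.6, -1.0, 16.9]
wrist_force: [-0.4, -1.6, -3.1]
opening: 0.0124
time: 11.45
ee_pos: [0.5276, 0.257, 0.039]
tcp_rot: [179.6, -1.0, 16.9]
wrist_force: [-0.5, -0.3, -3.8]
opening: 0.0126
```

```bash
python3 - <<'E'
from h import *
o=get_obs(); print(o["ee_pos"],o["tcp_rot"],o["wrist_force"])
t=cam("top"); s=cam("scene"); crop(s,380,230,500,380,4,"n1.png"); crop(t,110,170,230,310,4,"n2.png")
E
```

```text
[0.52760991 0.25699828 0.03897109] [179.5789771   -1.02823057  16.90001127] [-0.51011062 -0.2657423  -3.81736634]
```

View pics/n1.png

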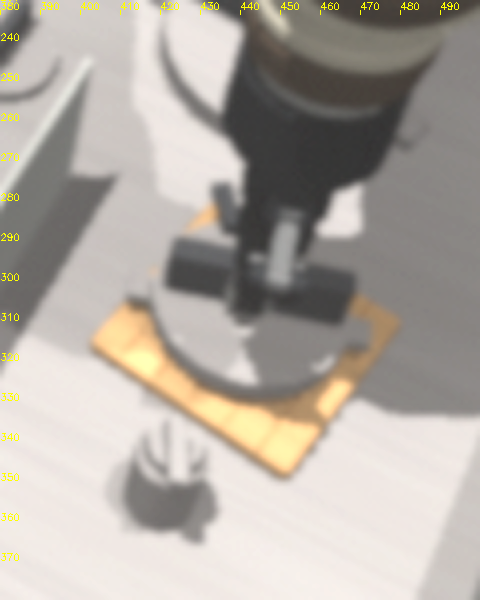

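View pics/n2.png

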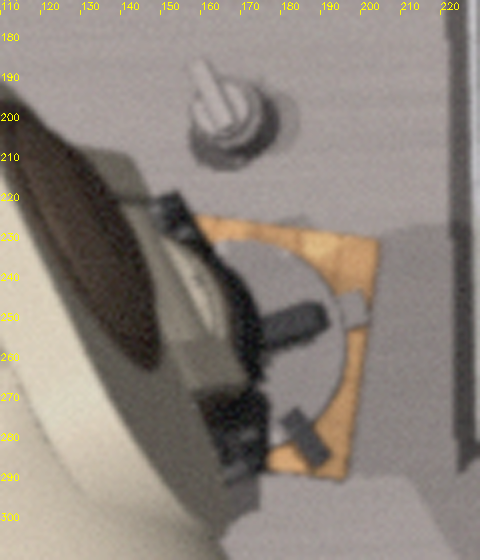

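```bash
python3 - <<'E'
from h import *
t=cam("top")
r=ray(t,196.8,254,.033); print(r, r[1]+.05)
r=ray(t,172,230.2,.033); print(r, r[0]-.05)
a=np.array([ray(t,*p,.065) for p in((191,246),(192,252.5))]); print(a.mean(0), a.mean(0)+.045*np.array([-np.sin(np.radians(13)),np.cos(np.radians(13)),0]))
E
```

```text
[0.52786076 0.20754984 0.033     ] 0.25754984052956215
[0.57368754 0.25290273 0.033     ] 0.5236875443735411
[0.5354325  0.21153189 0.065     ] [0.5253097  0.25537854 0.065     ]
```

```bash
python3 -m handwheel '[[1,0.001,0.0035,0,0],[1,0.001,0.0035,-0.002,0],[1,0.001,0.0035,-0.004,0],[1,0.001,0.0035,-0.004,0]]'
python3 -m handwheel '[[1,0,0,-0.001,0],[1,0,0,-0.002,0],[1,0,0,-0.002,0]]'
```

```text
time: 12.0
ee_pos: [0.5285, 0.2605, 0.0348]
tcp_rot: [179.6, -1.0, 16.9]
wrist_force: [0.2, -0.5, -3.5]
opening: 0.0126
time: 12.3
ee_pos: [0.5283, 0.2604, 0.0325]
tcp_rot: [179.6, -1.0, 16.9]
wrist_force: [0.2, -0.4, -3.1]
opening: 0.0125
```

```bash
python3 -m handwheel '[[1,0,0,-0.001,0],[1,0,0,-0.001,0]]'
python3 -m handwheel '[[1,0,0,-0.001,0],[1,0,0,-0.001,0]]'
```

```text
time: 12.5
ee_pos: [0.5283, 0.2603, 0.0314]
tcp_rot: [179.6, -1.0, 16.9]
wrist_force: [-0.4, 0.7, -2.7]
opening: 0.0126
time: 12.7
ee_pos: [0.5284, 0.2604, 0.031]
tcp_rot: [179.6, -1.0, 16.9]
wrist_force: [0.3, -0.2, 1.3]
opening: 0.0122
```

The force has changed from -3.5 N to +1.3 N, so the lid is on the coaster. I'll open gently and withdraw.

```bash
python3 -m handwheel '[[0.8,0,0,0,0],[0.7,0,0,0,0],[0.6,0,0,0,0],[0.5,0,0,0,0],[0.5,0,0,0,0]]' 20
python3 -m handwheel '[[0.5,0,0,0.01,0],[0.5,0,0,0.03,0],[0.5,0,0,0.06,0],[0.5,0,0,0.1,0],[0.5,0,0,0.14,0]]'
python3 -m handwheel '[[0.5,-0.03,0,0.03,0],[0.5,-0.07,0,0.05,0],[0.5,-0.11,0,0.05,0],[0.5,-0.15,0,0.05,0],[0.5,-0.19,0,0.05,0]]'
python3 -m handwheel '[[0.5,-0.02,0.03,0,0],[0.5,-0.03,0.06,0,0],[0.5,-0.04,0.09,0,0],[0.5,-0.04,0.09,0,0]]'
python3 - <<'E'
from h import *
t=cam("top"); s=cam("scene"); crop(t,100,150,260,310,4,"o1.png"); cv2.imwrite("pics/o2.png",s["color"]); crop(s,250,190,370,310,5,"o3.png")
o=get_obs(); print(o["ee_pos"],o["wrist_force"])
E
```

```text
time: 13.2
ee_pos: [0.5285, 0.2604, 0.0309]
tcp_rot: [179.6, -1.0, 16.9]
wrist_force: [-0.3, -0.8, 0.0]
opening: 0.0429
time: 13.7
ee_pos: [0.5282, 0.2603, 0.173]
tcp_rot: [179.6, -1.0, 16.9]
wrist_force: [0.5, -0.2, -0.3]
opening: 0.043
time: 14.2
ee_pos: [0.3367, 0.26, 0.2239]
tcp_rot: [179.6, -1.1, 16.9]
wrist_force: [-0.1, 0.7, 0.6]
opening: 0.0428
time: 14.6
ee_pos: [0.2955, 0.3524, 0.2244]
tcp_rot: [179.7, -1.1, 17.1]
wrist_force: [0.9, 0.6, 0.6]
opening: 0.0427
[0.29631595 0.35026272 0.22440674] [-0.20230922 -0.31854071  0.56569975]
```

View pics/o1.png

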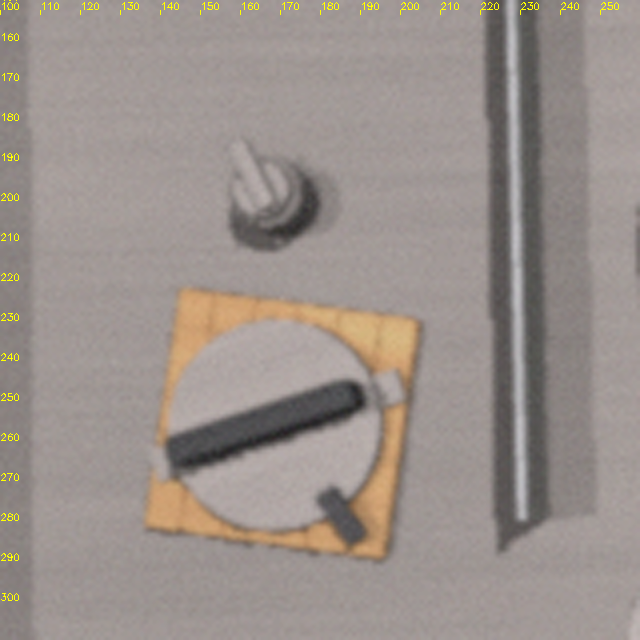

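View pics/o2.png

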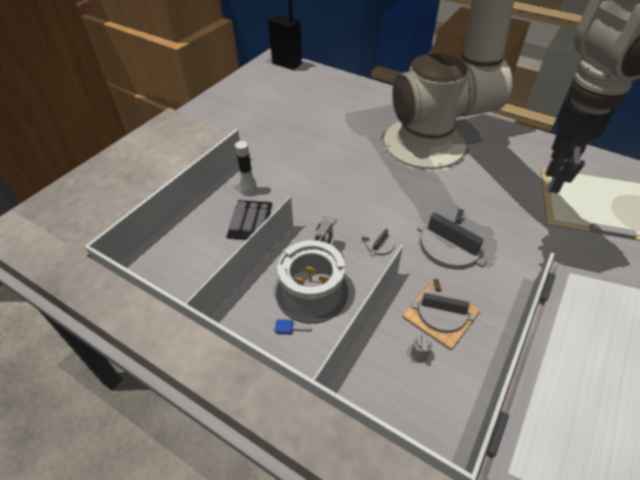

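View pics/o3.png

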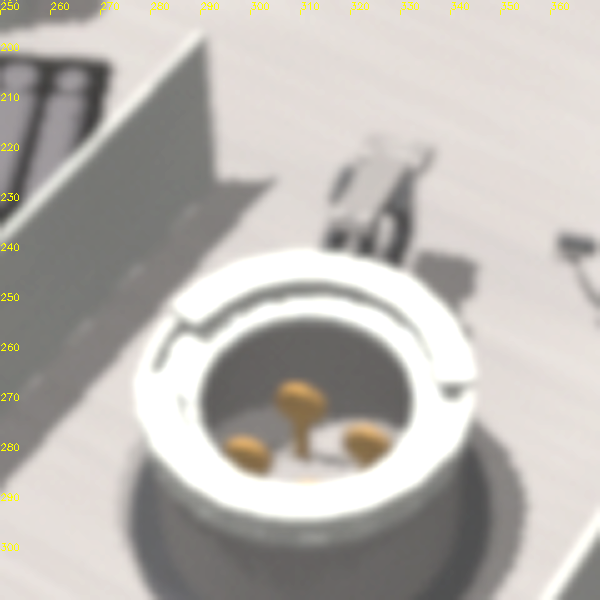

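```bash
python3 - <<'E'
from h import *
t=cam("top")
l=ray(t,168.8,256.5,.025); c=np.mean([ray(t,*p,.012) for p in((145,222.3),(205,230),(197,289.5),(136.5,282))],0); print(l,c,l-c)
b=np.mean([ray(t,*p,.057) for p in((141.5,259.5),(190.5,252-6.5),(192,251),(142.5,267))],0); print("bar",b)
E
python3 -c "
from workcell import job_done; print(job_done())"
```

```text
[0.52505796 0.26134562 0.025     ] [0.5266642  0.26016588 0.012     ] [-0.00160624  0.00117974  0.013     ]
bar [0.52532592 0.25830992 0.057     ]
the job is handed in; nothing more can be done
None
```

I opened the canister and set the lid bar-up in the middle of the coaster, then let go and handed the job in at about 14.6 s of the 64 s. The hand-in gave no verdict.

- **Lever:** I pressed the pad to its hard stop at about 26 N. It stayed down when I let go and was still down in the last picture. I judged this by eye, because the lever angle can't be read directly.
- **Lid:** I turned it about 56° anticlockwise by the bar. It lifted out with almost no side force, so the lugs were in the slots.
- **Placing:** The last top view puts the lid's disc about 2 mm from the coaster's centre. The bar gives about 2.3 mm, so the two agree within a few millimetres. The coaster had not moved measurably.
- **Bystanders:** The scene view shows the key covers, scooter key, lock cylinder and torch where they were. The gripper was clear of everything.

Two small things did not go as planned. The tool drifted by 3–5 mm sideways during the turn, with side forces up to about 10 N, and I eased these off before lifting. It also drifted 3.5 mm while lowering, and I corrected that before touchdown.

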